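Seat the keyed hub on the indexing spindle

ROBOT

A 6-joint arm with a two-finger parallel gripper is mounted at the origin on a cart in front of the work surface, level with it; the furniture and walls round the work are solid. World frame = base frame: x ahead of the robot, y to its left, z up, the work surface at z = 0. Lengths are in m, angles in rad, forces in N, time in s.
With the tool pointing down it reaches from about 0.375 to 0.9 m from the base axis. Payload 3.1 kg.
Tool frame: the origin (TCP) lies between the finger pads; the fingertips stand 17 mm ahead of it and the grasp point (between the pads) lies 2 mm behind it (robot.nose_length is the distance from the TCP to the fingertips, in m); z points along the fingers, y is the line along which they close (so a half turn about z gives the same grasp; the last joint's range is limited). The gripper opens to 87 mm and grips with 3 to 60 N. Pads are 19 mm wide; open, the fingers measure 117 mm over their backs; the gripper's body (75 mm by 190 mm) begins 51 mm behind the grasp point.
Start: joints at [-1.5, 0.527, 1.433, -0, 1.181, -0.178], TCP at [0.155, -0.606, 0.24] pointing down, gripper open.
Joint ranges: [-3.08, 3.08], [-0.75, 2.2], [0.22, 2.44], [-1.43, 4.57], [0, 2.65], [-2.85, 2.85]. Speed limits (rad/s): [2.79, 2.79, 3.14, 3.14, 3.14, 3.14].

INTERFACE

Orientations are given as a unit quaternion [x, y, z, w].
In Python, from rig import robot, cams gives the robot as it stands.
- The arm moves only by the shell command python3 -m pendant 'ROWS' [FORCE]. ROWS is JSON, a list of rows, each an object with "jaw": the opening, from 0 (shut) to 1 (fully open); "linear": the shift along the tool's x, y, z in cm, a list of three; "twist": the turn about the tool's z in degrees. A call has 1 to 12 rows; each row shifts and turns the commanded pose from where the row before left it, along the tool's axes as they then stand; what a row does not reach is not made up. A row lasts 1/12 s, in which the tool goes at most 41.7 mm and 7.16 degrees, less where a joint would pass 70% of its speed; a pose out of reach is approached as far as the arm can. A call is refused whole if a number of a shift passes 4.17 or a number of a turn 7.16, either way. A call with a gripper value outside its range is refused whole. The fingers move at their own pace and stop on an object; FORCE is the grip in N (left out, the last holds). Time passes only in rows, so rows that do not move let the fingers close. It gives the time, the measured TCP pose, the force, the opening and the grip force at its end, in the units of the state.
- robot.get_obs(): the state, without advancing time (a new reading comes with each control period).
- cams.camera(name): name is "scene" or "side" or "wrist"; returns a dict with "color" (400x640x3 uint8, blue, green, red), "depth" (400x640 float32, m along the optical axis (not along the pixel's ray), 0 where there is no reading), "fov_y" (degrees; the focal length in pixels is half the picture's height over the tangent of half this angle, whatever the lens; pixels are square), "cx", "cy" (the principal point, pixels), "view" (4x4, takes a point from world to camera coordinates). Camera axes: x right, y down, z forward; pixel columns grow to the right and rows downward; lengths in m; the calibration is good to about 2 mm. A picture is of the moment at which its call begins.
- robot.hand_in(): hands the job in; it is judged then, once.
The state is a dict: "time": time; "q": joint angles; "joint_velocities": joint speeds; "joint_torque": joint torques, N m; "position": TCP position; "tool_rot": TCP orientation; "ft_force": force on the tool from outside, world axes, zero at the start; "moment": the same for the moment, N m; "grip_width": finger opening in m; "grip_force": force on a finger pad.
Only numpy, scipy, OpenCV 4.12 (cv2) and the standard library are available. Lean on these libraries where they do the work, as an engineer would, in place of code of your own. Each camera call takes 0.05 s, during which the arm holds its last target. There are 200 camera calls.

TASK

Pick up the keyed metal hub (the taller ring with two flats and a tab in its bore), slip it over the short slotted spindle of the indexing fixture, and turn it gently, feeling under light pressure, until its tab drops into the spindle's keyway and the hub sits fully home on the fixture, flat and let go. Never force it down while the tab still rides on the end of the spindle, and leave the plain spacer ring and the two vials where they are.

Things in the scene. Friction and masses are not known exactly. Their poses are not given: they have to be found in the camera images.
- keyed_hub: Loose aluminium hub ring, 26 mm tall, 50 mm outer diameter, two parallel outer flats 40 mm apart on its +y and -y sides (30 mm long, grip here), about 0.18 kg. Through bore 30 mm, flared to 35 mm at the bottom edge. Origin: centre of underside; z up, +y towards the tab (dark line on the top face). Starts upright on the worktop, tab to the robot's left within 0.35 rad.
- tab (a point): Middle of the underside of the hub's one tab; axes as the hub's. The tab is 8 mm wide, juts in from the bore wall on the hub's +y side to 10.5 mm from the axis, and fills only the upper 10 mm of the bore: its underside is 16 mm above the hub's underside.
- fixture: Fixed indexing fixture: dark steel plate 104 x 84 x 10 mm, corner screw heads 3 mm high, a small clamp knob on its -x edge (14 mm high), in the middle a flange 50 mm wide, 2 mm high that carries the spindle. Origin: centre of underside, on the worktop; z up, +y along the short white line. Hub and fixture must never press on each other, down or sideways, with over 50 N.
- spindle_end (a point): Centre of the spindle's flat top end; axes as the fixture's, NOT the keyway's. Upright shaft, 28 mm diameter, 24 mm tall, 1 mm chamfer, one lengthwise keyway 10.5 mm wide, cut in to 9 mm from the axis, open at the top. Clamped: it does not turn. The keyway's direction is not measured: anywhere within 0.95 rad either side of the fixture's +y.
- seat (a point): Point on the spindle's axis on the flange's top face, 12 mm above the fixture's origin, 24 mm below the spindle's end. The hub's origin is here when fully home; while the tab rides on the spindle's end it is 8 mm higher. The tab enters when within about 0.1 rad of the keyway's direction.
- plain_spacer: Bystander: a plain loose aluminium ring 48 mm in diameter, 14 mm tall, 30 mm bore, no flats, no tab. Origin: centre of the underside.
- vial_1: Bystander: small vial with white cap, 27 mm in diameter, 54 mm tall, standing loose. Origin: centre of the underside.
- vial_2: Bystander: small vial with orange cap, 27 mm in diameter, 54 mm tall, standing loose. Origin: centre of the underside.
Mind the look-alikes: they are no part of the job. Leave any pink or purple look-alike of the keyed_hub alone.

How it is judged:
At the end, for the whole second after the job is handed in: The keyed hub is fully home on the fixture's flange with its tab in the keyway: its underside within 1.5 mm of the flange, within 3 mm of the spindle's axis, upright within 0.06 rad, released and at rest (z of keyed_hub in the frame of seat below 0.0015 m and horizontal distance between keyed_hub and seat below 0.003 m and angle between keyed_hub's own z axis and vertical below 0.06 rad and linear speed of keyed_hub below 0.01 m/s); the robot touches nothing.
It fails at once if the hub is pressed or knocked against the fixture, downward or sideways, with more than 50 N (contact force between keyed_hub and fixture above 50 N).
It fails at once if the plain spacer is moved more than 20 mm (distance of plain_spacer from where it was at the start of the episode above 0.02 m).
It fails at once if a vial is moved more than 20 mm or knocked over (distance of any of vial_1, vial_2 from where it was at the start of the episode above 0.02 m or angle between any of vial_1, vial_2's own z axis and vertical above 0.3 rad).
It also fails if it takes over 58 s, if anything falls off the work surface, if the arm or the gripper's body presses on something with over 40 N, if the wrist force passes 120 N, or if a joint passes its speed limit or range.

## Working session

There is one attempt and no reset: what is moved stays moved. The work goes in short steps, Python scripts to look and compute and a shell command to move; the robot and the scene stay as the last step left them, time stands still between calls to the robot, and variables do not carry over. Pictures are saved under pics/ and viewed, at most 10 in all, crops included, and the job is handed in when it is done.

```bash
ls; mkdir -p pics; cat > h.py <<'E'
import numpy as np, cv2
from rig import robot, cams
def shot(n,fn=None):
    c=cams.camera(n)
    if fn: cv2.imwrite('pics/'+fn,c['color'])
    return c
def cloud(c):
    f=200/np.tan(np.radians(c['fov_y'])/2); d=c['depth']
    v,u=np.mgrid[0:d.shape[0],0:d.shape[1]]
    P=np.stack([(u-c['cx'])/f*d,(v-c['cy'])/f*d,d,np.ones_like(d)],-1)
    return (P@np.linalg.inv(c['view']).T)[...,:3]
E
python3 - <<'E'
from h import *
o=robot.get_obs(); print(o['time'],o['position'],o['tool_rot'],o['grip_width'])
for n in('scene','side'):
    c=shot(n,n+'1.png'); np.save('pics/'+n+'1.npy',cloud(c)); print(c['fov_y'],np.linalg.inv(c['view'])[:3].round(2).tolist())
E
```

```text
pics
0.0 [ 0.15448591 -0.60488582  0.23858045] [ 9.92209587e-01  1.24575159e-01  4.94388656e-05 -1.07872273e-03] 0.08722534117222933
45.57217869212852 [[-0.44, -0.44, 0.78, -0.44], [-0.9, 0.22, -0.39, 0.43], [0.0, -0.87, -0.49, 0.6]]
50.8991941434755 [[0.97, -0.15, 0.2, 0.27], [-0.25, -0.59, 0.77, -0.71], [-0.0, -0.79, -0.61, 0.61]]
```

View pics/scene1.png

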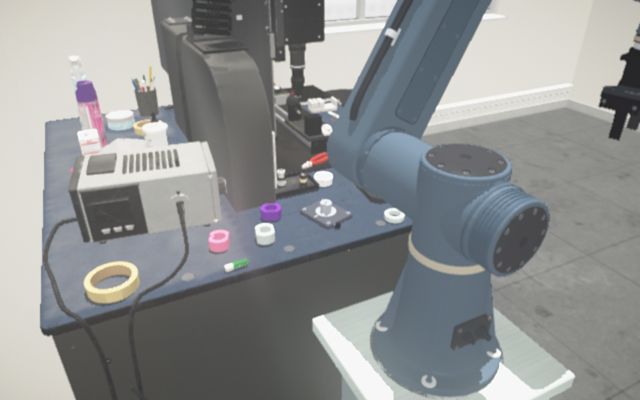

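Scene: silver ring at (265,234), purple look-alike at (271,212) and pink at (219,241), flat ring at (395,215), fixture at (326,212). The silver one at (265,234) is the likely hub because it is tall and uncoloured. I'll confirm in the side view.

```bash
python3 - <<'E'
import numpy as np
P=np.load('pics/scene1.npy')
for n,(u,v) in dict(hub=(265,228),purple=(271,207),pink=(219,235),ring=(395,211),fix=(326,205),far=(323,176),vial=(302,180)).items(): print(n,P[v-1:v+6,u].round(3).tolist()[::3])
E
```

```text
hub [[0.441, 0.138, 0.021], [0.437, 0.14, 0.015], [0.409, 0.15, 0.026]]
purple [[0.526, 0.091, 0.02], [0.523, 0.092, 0.014], [0.494, 0.103, 0.023]]
pink [[0.457, 0.241, 0.022], [0.459, 0.241, 0.013], [0.432, 0.248, 0.023]]
ring [[0.386, -0.18, 0.013], [0.386, -0.181, 0.003], [0.377, -0.175, 0.001]]
fix [[0.45, -0.022, 0.036], [0.445, -0.02, 0.031], [0.449, -0.022, 0.02]]
far [[0.628, -0.103, 0.018], [0.604, -0.091, 0.022], [0.596, -0.087, 0.017]]
vial [[0.607, -0.03, 0.031], [0.606, -0.029, 0.023], [0.607, -0.029, 0.013]]
```

View pics/side1.png

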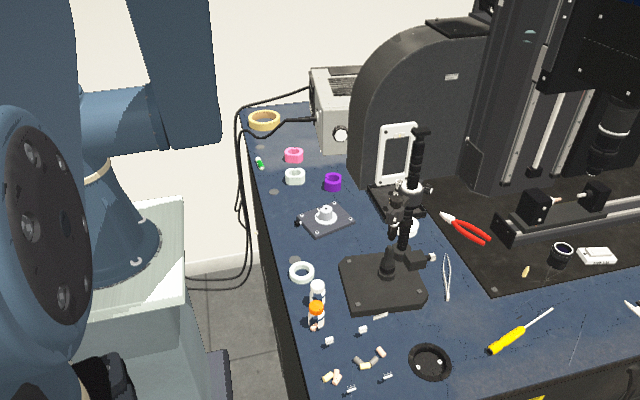

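```bash
python3 - <<'E'
import numpy as np, cv2
im=cv2.imread('pics/side1.png'); a=cv2.resize(im[140:300,240:380],None,fx=5,fy=5,interpolation=cv2.INTER_CUBIC)[:600]
cv2.imwrite('pics/crop1.png',cv2.resize(im[145:245,265:385],None,fx=6,fy=6,interpolation=cv2.INTER_CUBIC))
P=np.load('pics/side1.npy').reshape(-1,3)
for x0 in np.arange(.3,.8,.1):
  print(round(x0,1),[round(float(max(P[(P[:,0]>x0)&(P[:,0]<x0+.1)&(P[:,1]>y0)&(P[:,1]<y0+.1)][:,2],default=-1)),2) for y0 in np.arange(-.4,.35,.1)])
E
```

```text
0.3 [0.03, 0.06, 0.02, 0.02, 0.0, 0.01, 0.02, 0.05]
0.4 [0.03, 0.02, 0.02, 0.04, 0.03, 0.03, 0.09, 0.09]
0.5 [0.02, 0.2, 0.3, 0.02, 0.28, 0.28, 0.16, 0.16]
0.6 [0.02, 0.05, 0.18, 0.04, 0.35, 0.35, 0.16, 0.16]
0.7 [0.02, 0.05, 0.05, 0.02, 0.37, 0.37, -1.0, -1.0]
```

View pics/crop1.png

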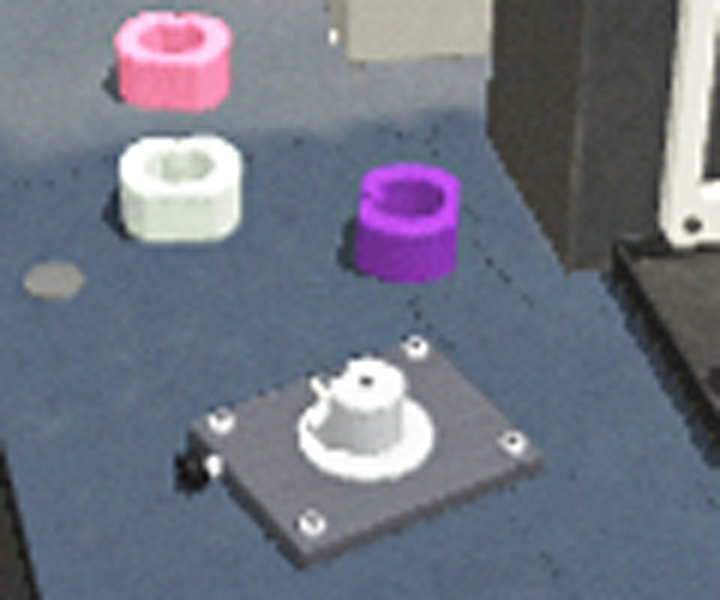

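The crop shows the silver hub at crop (180,188): tall, flats, tab notch at the rear. It is neither pink nor purple, so it is the one to pick. The spindle top is at crop (368,382), with its keyway facing left and back near the white line. I'll move over.

```bash
python3 -m pendant '[{"jaw":1,"linear":[2.96,-2.58,0],"twist":0},{"jaw":1,"linear":[2.96,-2.58,0],"twist":0},{"jaw":1,"linear":[2.96,-2.58,0],"twist":0},{"jaw":1,"linear":[2.96,-2.58,0],"twist":0},{"jaw":1,"linear":[2.96,-2.58,0],"twist":0},{"jaw":1,"linear":[2.96,-2.58,0],"twist":0},{"jaw":1,"linear":[2.96,-2.58,0],"twist":0},{"jaw":1,"linear":[2.96,-2.58,0],"twist":0},{"jaw":1,"linear":[2.96,-2.58,0],"twist":0},{"jaw":1,"linear":[2.96,-2.58,0],"twist":0},{"jaw":1,"linear":[2.96,-2.58,0],"twist":0}]'
python3 -m pendant '[{"jaw":1,"linear":[1.0,-3.8,0],"twist":0},{"jaw":1,"linear":[1.0,-3.8,0],"twist":0},{"jaw":1,"linear":[1.0,-3.8,0],"twist":0},{"jaw":1,"linear":[1.0,-3.8,0],"twist":0},{"jaw":1,"linear":[1.0,-3.8,0],"twist":0},{"jaw":1,"linear":[1.0,-3.8,0],"twist":0},{"jaw":1,"linear":[0,0,0],"twist":0},{"jaw":1,"linear":[0,0,0],"twist":0}]'
python3 - <<'E'
from h import *
c=shot('wrist','w1.png'); P=cloud(c); np.save('pics/w1.npy',P); print(np.linalg.inv(c['view'])[:3].round(3).tolist(),c['fov_y'])
E
```

```text
time: 1.02
position: [0.4004, -0.2482, 0.2394]
tool_rot: [0.992, 0.124, -0.0, -0.0]
ft_force: [0.8, -1.3, -0.7]
grip_width: 0.087
grip_force: 0.0
time: 1.68
position: [0.401, -0.0122, 0.2394]
tool_rot: [0.992, 0.127, -0.0, -0.0]
ft_force: [0.2, 1.0, 0.5]
grip_width: 0.0868
grip_force: 0.0
[[0.253, -0.921, -0.297, 0.483], [-0.967, -0.241, -0.077, 0.011], [-0.0, 0.307, -0.952, 0.385]] 68.12928627392796
```

View pics/w1.png

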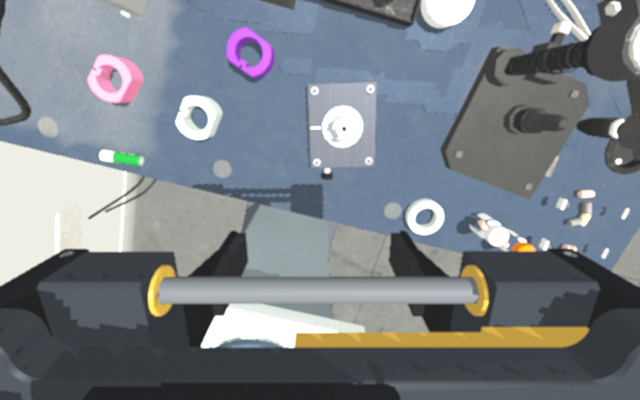

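```bash
python3 - <<'E'
from h import *
im=cv2.imread('pics/w1.png'); P=np.load('pics/w1.npy')
cv2.imwrite('pics/crop2.png',np.hstack([cv2.resize(im[87:147,169:229],(390,390),interpolation=cv2.INTER_CUBIC),cv2.resize(im[97:157,302:362],(390,390),interpolation=cv2.INTER_CUBIC)]))
def circ(m):
    c,_=cv2.findContours(m.astype(np.uint8),cv2.RETR_EXTERNAL,cv2.CHAIN_APPROX_NONE); c=max(c,key=cv2.contourArea)
    (u,v),r=cv2.minEnclosingCircle(c); return u,v,r,cv2.minAreaRect(c),cv2.contourArea(c)
Z=P[...,2]
for n,(u0,u1,v0,v1),(a,b) in(('hub',(169,229,87,147),(.0225,.032)),('spin',(302,362,97,157),(.031,.042))):
    m=np.zeros_like(Z,bool); s=np.s_[v0:v1,u0:u1]; m[s]=(Z[s]>a)&(Z[s]<b); print(n,circ(m),m.sum(),'mean',P[m].mean(0),'mid',(P[m].min(0)+P[m].max(0))/2,np.ptp(P[m],0))
# screws: print heights; plate corners
for u,v in((314,91),(371,90),(316,161),(368,161),(315,127),(325,127)): print(u,v,P[v,u].round(4))
E
```

```text
hub (195.19607543945312, 117.89215850830078, 22.82662010192871, ((195.44154357910156, 117.83231353759766), (36.44379806518555, 41.768924713134766), 19.44003677368164), 1276.5) 873 mean [0.42809354 0.14557797 0.02601017] mid [0.427335   0.14559834 0.02587175] [0.04956637 0.04483054 0.00661025]
spin (343.0213623046875, 128.6965789794922, 12.368669509887695, ((343.0000305175781, 128.50001525878906), (23.33452033996582, 23.33452033996582), 45.0), 405.5) 440 mean [ 0.46111556 -0.02567231  0.03619202] mid [ 0.46027446 -0.02517533  0.03516916] [0.02777785 0.02753197 0.00631095]
314 91 [0.4922 0.018  0.0143]
371 90 [ 0.5104 -0.0469  0.0136]
316 161 [ 0.4118 -0.0054  0.0138]
368 161 [ 0.4284 -0.0694  0.0128]
315 127 [0.452  0.0064 0.0102]
325 127 [ 0.4553 -0.0055  0.0126]
```

View pics/crop2.png

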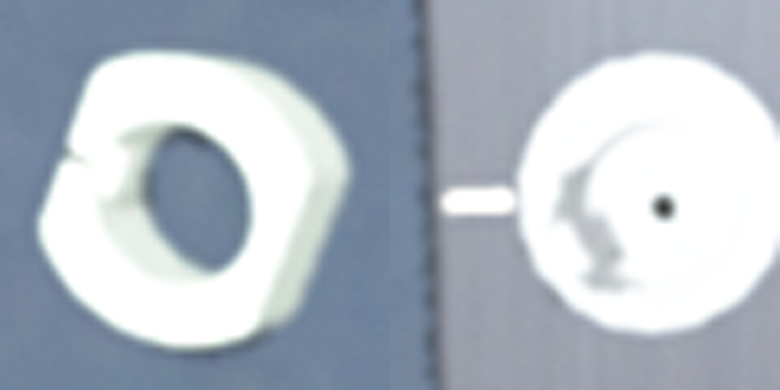

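Wrist view: hub at (199,117) with its tab line to the left at (181,118), and the fixture spindle at (343,128). The keyway is unclear because of glare, so I'll go lower and use depth.

```bash
python3 -m pendant '[{"jaw":1,"linear":[0,0.5,3],"twist":0},{"jaw":1,"linear":[0,0.5,3],"twist":0},{"jaw":1,"linear":[0,0.5,3],"twist":0},{"jaw":1,"linear":[0,0.5,3],"twist":0},{"jaw":1,"linear":[0,0,0],"twist":0},{"jaw":1,"linear":[0,0,0],"twist":0},{"jaw":1,"linear":[0,0,0],"twist":0}]'
python3 - <<'E'
from h import *
c=shot('wrist','w2.png'); P=cloud(c); np.save('pics/w2.npy',P); Z=P[...,2]
d=np.hypot(P[...,0]-.461,P[...,1]+.0257)
m=(d<.03)&(Z>.0335)&(Z<.045)
q=P[m]; print(m.sum(),q.mean(0),np.ptp(q,0))
# fit circle to outer boundary hull
h=cv2.convexHull(q[:,:2].astype(np.float32))[:,0]
(x,y),r=cv2.minEnclosingCircle(h); print('circ',x,y,r)
D=q[:,:2]-[x,y]; a=np.arctan2(D[:,1],D[:,0]); rr=np.hypot(*D.T)
for t in np.arange(-180,180,15):
    s=np.abs((np.degrees(a)-t+180)%360-180)<7.5; print(t,(rr[s].max()*1e3).round(1),end='; ')
vu=np.argwhere(d<.03); v0,u0=vu.min(0); v1,u1=vu.max(0); print(v0,v1,u0,u1)
I=c['color'][v0:v1,u0:u1]; g=np.clip((Z[v0:v1,u0:u1])/.045*255,0,255).astype(np.uint8)
I2=np.clip((I.astype(float)-150)*255/105,0,255).astype(np.uint8)
cv2.imwrite('pics/crop3.png',np.hstack([cv2.resize(k,(390,390),interpolation=cv2.INTER_CUBIC) for k in(I2,cv2.applyColorMap(g,2))]))
E
```

```text
time: 2.32
position: [0.4072, -0.0348, 0.1203]
tool_rot: [0.992, 0.124, 0.0, 0.0]
ft_force: [0.2, 0.3, -0.9]
grip_width: 0.0872
grip_force: 0.0
954 [ 0.46146342 -0.02591996  0.03618336] [0.02797058 0.0279101  0.00437291]
circ 0.460500031709671 -0.02547522634267807 0.014117357321083546
-180 14.1; -165 13.3; -150 14.0; -135 13.7; -120 13.9; -105 13.9; -90 14.0; -75 13.4; -60 13.9; -45 13.9; -30 13.6; -15 14.0; 0 13.9; 15 13.7; 30 14.0; 45 14.0; 60 14.0; 75 14.0; 90 13.9; 105 13.9; 120 8.9; 135 8.8; 150 13.8; 165 14.0; 102 399 266 407
```

View pics/crop3.png

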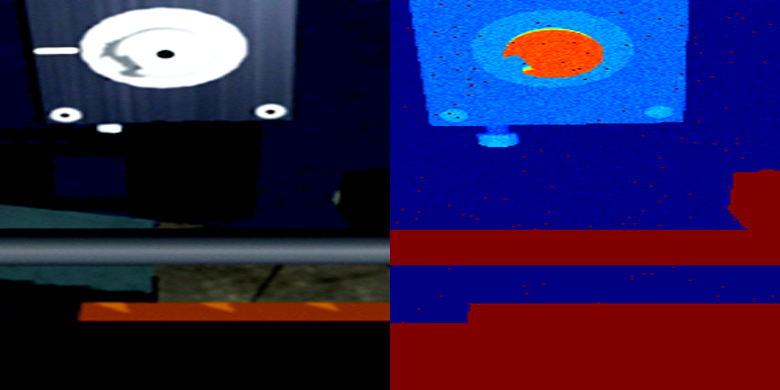

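The depth map shows the keyway notch clearly, pointing left and down from the spindle centre at crop (530,65). Now I'll refine its angle and the hub's yaw.

```bash
python3 - <<'E'
from h import *
P=np.load('pics/w2.npy'); q=P[(P[...,2]>.0335)&(P[...,2]<.045)]
D=q[:,:2]-[.4605,-.0255]; r=np.hypot(*D.T); D=D[r<.0145]; r=r[r<.0145]; a=np.degrees(np.arctan2(D[:,1],D[:,0]))
s=(r>.0095); b=np.sort(a[s&(a>60)&(a<190)]); i=np.argmax(np.diff(b)); print('key',b[i],b[i+1],(b[i]+b[i+1])/2)
P=np.load('pics/w1.npy'); Z=P[...,2]
m=(np.hypot(P[...,0]-.4275,P[...,1]-.1455)<.03)&(Z>.0245)&(Z<.0285); q=P[m][:,:2]
rect=cv2.minAreaRect(q.astype(np.float32)); print(rect)
c0=np.array([.4275,.1455])
# fit model: rotate by yaw, template ring w/ flats
from scipy.optimize import minimize
def cost(p):
    t=p[2]; d=q-p[:2]; x=d@[np.cos(t),np.sin(t)]; y=d@[-np.sin(t),np.cos(t)]; R=np.hypot(x,y)
    tab=(np.abs(x)<.004)&(y>.0105)
    e=np.maximum(R-.025,0)+np.maximum(abs(y)-.020,0)+np.where(tab,0,np.maximum(.015-R,0))
    return e.sum()*1e3
best=min((minimize(cost,[*c0,t],method='Nelder-Mead',options=dict(initial_simplex=[[*c0,t],[c0[0]+.003,c0[1],t],[c0[0],c0[1]+.003,t],[*c0,t+.15]])) for t in np.arange(-.5,.51,.1)),key=lambda z:z.fun); print(best.x,best.fun,len(q))
o=robot.get_obs(); print(o['q'])
# obstacles near fixture for body at z>0.06
for f in('side1','scene1'):
    W=np.load(f'pics/{f}.npy').reshape(-1,3); W=W[(W[:,2]>.06)&(W[:,2]<.35)&(abs(W[:,1])<.25)&(W[:,0]>.4)&(W[:,0]<.75)]
    for y in np.arange(-.2,.2,.05):
        w=W[(W[:,1]>y)&(W[:,1]<y+.05)]; print(f,round(y,2),w[w[:,0].argsort()[:1]].round(3) if len(w) else None)
E
```

```text
key 110.43565837638842 155.75840881197422 133.0970335941813
((0.42723768949508667, 0.14554068446159363), (0.04008495435118675, 0.04924378544092178), 77.80133819580078)
[ 0.42722901  0.14521268 -0.22781442] 9.797241503233137 803
[-3.59665784e-01  4.72838087e-01  2.07376242e+00  4.25098985e-06
  5.92082331e-01  9.62702627e-01]
side1 -0.2 [[ 0.547 -0.197  0.179]]
side1 -0.15 None
side1 -0.1 None
side1 -0.05 None
side1 -0.0 [[0.603 0.043 0.079]]
side1 0.05 [[0.569 0.064 0.115]]
side1 0.1 [[0.569 0.14  0.137]]
side1 0.15 [[0.541 0.194 0.091]]
scene1 -0.2 [[ 0.579 -0.175  0.294]]
scene1 -0.15 None
scene1 -0.1 None
scene1 -0.05 None
scene1 -0.0 [[0.599 0.049 0.066]]
scene1 0.05 [[0.564 0.091 0.121]]
scene1 0.1 [[0.563 0.147 0.122]]
scene1 0.15 [[0.538 0.2   0.082]]
```

Keyway direction is 133° in the world frame, so the hub yaw needed is +43°. The hub is at (0.427,0.145) with yaw −0.22 rad. I'll go above it and align.

```bash
python3 -m pendant '[{"jaw":0.75,"linear":[1.28,-3.39,0],"twist":0},{"jaw":0.75,"linear":[1.28,-3.39,0],"twist":0},{"jaw":0.75,"linear":[1.28,-3.39,0],"twist":0},{"jaw":0.75,"linear":[1.28,-3.39,0],"twist":0},{"jaw":0.75,"linear":[1.28,-3.39,0],"twist":0},{"jaw":0.75,"linear":[0,0,0],"twist":6.75},{"jaw":0.75,"linear":[0,0,0],"twist":6.75},{"jaw":0.75,"linear":[0,0,0],"twist":6.75},{"jaw":0.75,"linear":[0,0,0],"twist":6.5},{"jaw":0.75,"linear":[0,0,0],"twist":0},{"jaw":0.75,"linear":[0,0,0],"twist":0}]'
python3 - <<'E'
from h import *
o=robot.get_obs(); p=o['position']; Q=o['tool_rot']
from scipy.spatial.transform import Rotation as R
M=R.from_quat(Q).as_matrix(); print(p,np.degrees(np.arctan2(M[1,0],M[0,0])),'tool shift cm',M.T@(np.array([.4272,.1454,.023])-p)*100)
c=shot('wrist'); P=cloud(c); Z=P[...,2]
m=(np.hypot(P[...,0]-.4275,P[...,1]-.1455)<.03)&(Z>.0235)&(Z<.029); q=P[m][:,:2].astype(np.float32); print(len(q))
if len(q)>100: print(cv2.minAreaRect(q))
E
```

```text
time: 3.28
position: [0.4276, 0.1465, 0.1214]
tool_rot: [0.994, -0.107, 0.002, -0.0]
ft_force: [0.4, -0.4, -0.0]
grip_width: 0.0652
grip_force: 0.0
[0.42757104 0.14654749 0.12139151] -12.252013935852128 tool shift cm [-0.04900952  0.13131488  9.83889128]
1419
((0.42750439047813416, 0.14593683183193207), (0.03947699815034866, 0.05027732998132706), 78.91120147705078)
```

```bash
python3 -m pendant '[{"jaw":0.75,"linear":[0,0.08,3],"twist":0},{"jaw":0.75,"linear":[0,0,3],"twist":0},{"jaw":0.75,"linear":[0,0,2],"twist":0},{"jaw":0.75,"linear":[0,0,1.2],"twist":0},{"jaw":0.75,"linear":[0,0,0.6],"twist":0},{"jaw":0.75,"linear":[0,0,0],"twist":0},{"jaw":0.4,"linear":[0,0,0],"twist":0},{"jaw":0.3,"linear":[0,0,0],"twist":0},{"jaw":0.3,"linear":[0,0,0],"twist":0},{"jaw":0.3,"linear":[0,0,0],"twist":0},{"jaw":0.3,"linear":[0,0,0],"twist":0},{"jaw":0.3,"linear":[0,0,0],"twist":0}]' 25
```

```text
time: 4.33
position: [0.4269, 0.1455, 0.0222]
tool_rot: [0.994, -0.108, 0.001, -0.0]
ft_force: [0.8, -2.1, 5.6]
grip_width: 0.0398
grip_force: 25.0
```

```bash
python3 -m pendant '[{"jaw":0.3,"linear":[0,0,-1],"twist":0},{"jaw":0.3,"linear":[0,0,-2],"twist":0},{"jaw":0.3,"linear":[0,0,-2],"twist":0},{"jaw":0.3,"linear":[0,0,-2],"twist":0},{"jaw":0.3,"linear":[1.38,3.2,0],"twist":0},{"jaw":0.3,"linear":[1.38,3.2,0],"twist":0},{"jaw":0.3,"linear":[1.38,3.2,0],"twist":0},{"jaw":0.3,"linear":[1.38,3.2,0],"twist":0},{"jaw":0.3,"linear":[1.38,3.2,0],"twist":0},{"jaw":0.3,"linear":[0,0,0],"twist":0}]'
python3 -m pendant '[{"jaw":0.3,"linear":[0,0,0],"twist":-6.9},{"jaw":0.3,"linear":[0,0,0],"twist":-6.9},{"jaw":0.3,"linear":[0,0,0],"twist":-6.9},{"jaw":0.3,"linear":[0,0,0],"twist":-6.9},{"jaw":0.3,"linear":[0,0,0],"twist":-6.9},{"jaw":0.3,"linear":[0,0,0],"twist":-6.9},{"jaw":0.3,"linear":[0,0,0],"twist":-6.9},{"jaw":0.3,"linear":[0,0,0],"twist":-6.9},{"jaw":0.3,"linear":[0,0,0],"twist":0},{"jaw":0.3,"linear":[0,0,0],"twist":0},{"jaw":0.3,"linear":[0,0,0],"twist":0}]'
cat > m.py <<'E'
from h import *
from scipy.spatial.transform import Rotation as R
o=robot.get_obs(); p=o['position']; M=R.from_quat(o['tool_rot']).as_matrix()
print(o['time'],p,'yaw',np.degrees(np.arctan2(M[1,0],M[0,0])),'tilt',M[:,2],o['ft_force'],o['moment'],'to spindle cm',M.T@(np.array([.4605,-.0255,p[2]])-p)*100)
E
python3 - <<'E'
from m import *
c=shot('wrist','w3.png'); P=cloud(c); T=(P-p)@M
zt=p[2]+.0038; m=(np.hypot(T[...,0],T[...,1])<.032)&(abs(P[...,2]-zt)<.004); q=T[m]; print(len(q))
print(cv2.minAreaRect(q[:,:2].astype(np.float32)),q[:,2].mean())
from scipy.optimize import minimize
def cost(v):
    t=v[2]; d=q[:,:2]-v[:2]; d[:,1]*=1; x=d@[np.cos(t),np.sin(t)]; y=d@[-np.sin(t),np.cos(t)]; Rr=np.hypot(x,y)
    tab=(abs(x)<.004)&(y<-.0105)
    return (np.maximum(Rr-.025,0)+np.maximum(abs(y)-.02,0)+np.where(tab,0,np.maximum(.015-Rr,0))).sum()*1e3
b=min((minimize(cost,[0,0,t],method='Nelder-Mead',options=dict(initial_simplex=[[0,0,t],[.003,0,t],[0,.003,t],[0,0,t+.1]])) for t in(-.1,0,.1)),key=lambda z:z.fun); print(b.x,b.fun)
E
```

```text
time: 5.17
position: [0.4631, -0.0313, 0.0923]
tool_rot: [0.994, -0.111, 0.003, 0.001]
ft_force: [0.6, 0.4, -2.5]
grip_width: 0.0401
grip_force: 25.0
time: 6.08
position: [0.4592, -0.0252, 0.0917]
tool_rot: [0.932, 0.363, -0.0, -0.0]
ft_force: [0.0, -0.2, -2.0]
grip_width: 0.0399
grip_force: 25.0
6.0833 [ 0.4592411  -0.02524972  0.09171488] yaw 42.62576249905166 tilt [-1.86034283e-04  1.26876301e-04 -9.99999975e-01] [ 0.02255889 -0.20947496 -1.97236485] [ 0.00642794 -0.05119831  0.02541749] to spindle cm [ 7.56796626e-02  1.03668718e-01 -2.65952492e-05]
2666
((0.009457316249608994, -0.0011164918541908264), (0.05743779242038727, 0.035667989403009415), 89.91620635986328) -0.003692445395560548
[ 0.00278532 -0.0012188  -0.00685888] 1459.9856001966657
```

View pics/w3.png

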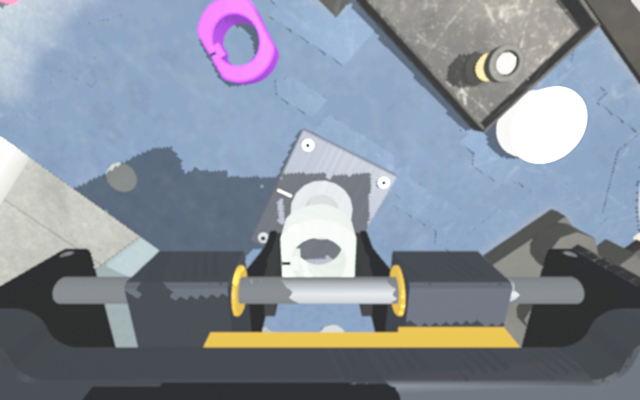

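The hub is held on its flats at (318,250), with the tab line at left (287,263) and the fixture below. Now the exact hub offset in the hand, from bright pixels only.

```bash
python3 - <<'E'
from m import *
import m
c=shot('wrist'); P=cloud(c); T=(P-p)@M; g=c['color'].min(2)
k=(abs(T[...,2]+.0038)<.004)&(abs(T[...,1])<.012)&(T[...,0]>-.03)&(T[...,0]<.035)
for y in(-.01,-.006,-.003,0,.003,.006,.01):
    s=k&(abs(T[...,1]-y)<.0008)&(g>140); x=np.sort(T[s][:,0]); d=np.diff(x); j=np.where(d>.004)[0]
    print(y,'max',x[-3:].round(4),'gaps',[(x[i].round(4),x[i+1].round(4)) for i in j], 'pred R',round(float(np.sqrt(.025**2-y*y)),4),round(float(np.sqrt(.015**2-y*y)),4))
E
```

```text
6.1333 [ 0.45931485 -0.02531935  0.09166791] yaw 42.65150916992643 tilt [-1.26753145e-04  1.11184244e-04 -9.99999986e-01] [-0.5567574   0.11439119 -1.95336705] [ 0.0064462  -0.01057651  0.0020528 ] to spindle cm [ 7.49266292e-02  9.35848553e-02 -1.70306764e-05]
-0.01 max [0.0256 0.0256 0.0257] gaps [] pred R 0.0229 0.0112
-0.006 max [0.0266 0.0266 0.0267] gaps [] pred R 0.0243 0.0137
-0.003 max [0.027  0.0271 0.0272] gaps [] pred R 0.0248 0.0147
0 max [0.0268 0.027  0.0272] gaps [] pred R 0.025 0.015
0.003 max [0.0266 0.0266 0.0269] gaps [] pred R 0.0248 0.0147
0.006 max [0.0259 0.026  0.0261] gaps [] pred R 0.0243 0.0137
0.01 max [0.0243 0.0243 0.0244] gaps [(np.float64(-0.0065), np.float64(0.0114))] pred R 0.0229 0.0112
```

```bash
python3 - <<'E'
from h import *
def scr(im,P,u,v,r=7):
    g=im[v-r:v+r+1,u-r:u+r+1].min(2).astype(float); w=g>(g.max()*.5+np.median(g)*.5)
    return P[v-r:v+r+1,u-r:u+r+1][w].mean(0)
i1=cv2.imread('pics/w1.png');P1=np.load('pics/w1.npy')
A=[scr(i1,P1,u,v,5) for u,v in((314,91),(371,90),(316,161),(368,161))]; print(np.round(A,4),np.mean(A,0))
P2=np.load('pics/w2.npy'); i2=cv2.imread('pics/w2.png')
c=shot('wrist'); P=cloud(c); B=[scr(c['color'],P,u,v) for u,v in((307,145),(384,183),(263,238))]; print(np.round(B,4))
d=np.array(B)-np.array(A)[[0,1,2]]; print('shift vs w1',d)
E
```

```text
[[ 0.4929  0.0177  0.0208]
 [ 0.5118 -0.0454  0.0125]
 [ 0.4106 -0.0063  0.0128]
 [ 0.4294 -0.0694  0.0126]] [ 0.46118733 -0.02587143  0.01468326]
[[ 0.4932  0.018   0.0127]
 [ 0.5119 -0.0438  0.0171]
 [ 0.4113 -0.0054  0.014 ]]
shift vs w1 [[ 0.00027514  0.00025422 -0.00804807]
 [ 0.00011876  0.00165022  0.00460069]
 [ 0.00075282  0.00094522  0.00119428]]
```

```bash
python3 -m pendant '[{"jaw":0.3,"linear":[0,0.15,1],"twist":0},{"jaw":0.3,"linear":[0,0,1],"twist":0},{"jaw":0.3,"linear":[0,0,1],"twist":-0.3},{"jaw":0.3,"linear":[0,0,0.2],"twist":0},{"jaw":0.3,"linear":[0,0,0.2],"twist":0},{"jaw":0.3,"linear":[0,0,0.1],"twist":0},{"jaw":0.3,"linear":[0,0,0],"twist":0},{"jaw":0.3,"linear":[0,0,0],"twist":0}]' 15; python3 m.py
```

```text
time: 6.9
position: [0.4607, -0.0267, 0.0568]
tool_rot: [0.93, 0.367, 0.0, 0.0]
ft_force: [-1.7, -0.3, -2.3]
grip_width: 0.0399
grip_force: 15.0
6.9 [ 0.46069571 -0.02671435  0.05676829] yaw 43.05122518928697 tilt [ 6.05376869e-04 -1.65167897e-04 -9.99999803e-01] [-1.72907041 -0.25350189 -2.31098898] [-0.04312517 -0.02546255  0.01032696] to spindle cm [ 6.85961602e-02 -1.02097739e-01 -3.19049318e-05]
```

```bash
python3 -m pendant '[{"jaw":0.3,"linear":[0,0,0.1],"twist":0},{"jaw":0.3,"linear":[0,0,0.1],"twist":0},{"jaw":0.3,"linear":[0,0,0],"twist":0}]'; python3 -m pendant '[{"jaw":0.3,"linear":[0,0,0.1],"twist":0},{"jaw":0.3,"linear":[0,0,0.1],"twist":0},{"jaw":0.3,"linear":[0,0,0],"twist":0}]'
```

```text
time: 7.15
position: [0.4607, -0.0267, 0.0547]
tool_rot: [0.93, 0.367, 0.0, 0.0]
ft_force: [1.6, -0.3, -0.9]
grip_width: 0.0398
grip_force: 15.0
time: 7.4
position: [0.4604, -0.0268, 0.0525]
tool_rot: [0.93, 0.367, -0.0, 0.0]
ft_force: [-0.5, -2.2, -1.2]
grip_width: 0.0402
grip_force: 15.0
```

```bash
python3 -m pendant '[{"jaw":0.3,"linear":[0,0,0.1],"twist":0},{"jaw":0.3,"linear":[0,0,0.1],"twist":0},{"jaw":0.3,"linear":[0,0,0],"twist":0}]'; python3 -m pendant '[{"jaw":0.3,"linear":[0,0,0.1],"twist":0},{"jaw":0.3,"linear":[0,0,0.1],"twist":0},{"jaw":0.3,"linear":[0,0,0],"twist":0}]';python3 -m pendant '[{"jaw":0.3,"linear":[0,0,0.1],"twist":0},{"jaw":0.3,"linear":[0,0,0.1],"twist":0},{"jaw":0.3,"linear":[0,0,0],"twist":0}]'
```

```text
time: 7.65
position: [0.4604, -0.0268, 0.0504]
tool_rot: [0.93, 0.367, -0.0, 0.0]
ft_force: [-1.0, -1.9, -1.9]
grip_width: 0.0402
grip_force: 15.0
time: 7.9
position: [0.4604, -0.0268, 0.0484]
tool_rot: [0.93, 0.367, -0.0, 0.0]
ft_force: [-1.8, -3.9, -1.8]
grip_width: 0.0402
grip_force: 15.0
time: 8.15
position: [0.4604, -0.0268, 0.0464]
tool_rot: [0.93, 0.367, -0.0, 0.0]
ft_force: [-1.6, -3.5, -0.6]
grip_width: 0.0396
grip_force: 15.0
```

```bash
python3 -m pendant '[{"jaw":0.3,"linear":[-0.05,0.02,0],"twist":0},{"jaw":0.3,"linear":[0,0,0.1],"twist":0},{"jaw":0.3,"linear":[0,0,0.1],"twist":0},{"jaw":0.3,"linear":[0,0,0],"twist":0}]'; python3 -m pendant '[{"jaw":0.3,"linear":[0,0,0.1],"twist":0},{"jaw":0.3,"linear":[0,0,0],"twist":0}]';python3 -m pendant '[{"jaw":0.3,"linear":[0,0,0.1],"twist":0},{"jaw":0.3,"linear":[0,0,0],"twist":0}]'
```

```text
time: 8.48
position: [0.4602, -0.0269, 0.0443]
tool_rot: [0.93, 0.367, -0.0, -0.0]
ft_force: [-0.4, -1.2, -2.4]
grip_width: 0.0398
grip_force: 15.0
time: 8.65
position: [0.4602, -0.0269, 0.0433]
tool_rot: [0.93, 0.367, -0.0, -0.0]
ft_force: [-0.3, 0.2, -2.6]
grip_width: 0.04
grip_force: 15.0
time: 8.82
position: [0.4602, -0.027, 0.0424]
tool_rot: [0.93, 0.367, -0.0, -0.0]
ft_force: [-0.6, 0.2, -1.8]
grip_width: 0.0401
grip_force: 15.0
```

Lateral force is gone. The tab should meet the spindle end at TCP z of about 0.042, so I'll proceed in fine steps.

```bash
for i in 1 2 3; do :; done; python3 -m pendant '[{"jaw":0.3,"linear":[0,0,0.05],"twist":0},{"jaw":0.3,"linear":[0,0,0],"twist":0}]'; python3 -m pendant '[{"jaw":0.3,"linear":[0,0,0.05],"twist":0},{"jaw":0.3,"linear":[0,0,0],"twist":0}]';python3 -m pendant '[{"jaw":0.3,"linear":[0,0,0.05],"twist":0},{"jaw":0.3,"linear":[0,0,0],"twist":0}]'
```

```text
time: 8.98
position: [0.4602, -0.0271, 0.042]
tool_rot: [0.93, 0.367, -0.0, -0.0]
ft_force: [-0.6, -0.2, -2.4]
grip_width: 0.0396
grip_force: 15.0
time: 9.15
position: [0.4602, -0.0271, 0.0415]
tool_rot: [0.93, 0.367, -0.0, -0.0]
ft_force: [-0.5, 0.9, -2.7]
grip_width: 0.0401
grip_force: 15.0
time: 9.32
position: [0.4602, -0.0271, 0.041]
tool_rot: [0.93, 0.367, -0.0, -0.0]
ft_force: [0.0, -0.4, -2.3]
grip_width: 0.04
grip_force: 15.0
```

No contact, so the tab appears to be entering. Continuing gently.

```bash
python3 -m pendant '[{"jaw":0.3,"linear":[0,0,0.05],"twist":0},{"jaw":0.3,"linear":[0,0,0.05],"twist":0},{"jaw":0.3,"linear":[0,0,0],"twist":0}]'; python3 -m pendant '[{"jaw":0.3,"linear":[0,0,0.05],"twist":0},{"jaw":0.3,"linear":[0,0,0.05],"twist":0},{"jaw":0.3,"linear":[0,0,0],"twist":0}]'
```

```text
time: 9.57
position: [0.4602, -0.0271, 0.04]
tool_rot: [0.93, 0.367, -0.0, -0.0]
ft_force: [-0.3, -0.3, -2.2]
grip_width: 0.04
grip_force: 15.0
time: 9.82
position: [0.4602, -0.0271, 0.039]
tool_rot: [0.93, 0.367, -0.0, -0.0]
ft_force: [-0.5, 0.7, -2.1]
grip_width: 0.0398
grip_force: 15.0
```

```bash
python3 -m pendant '[{"jaw":0.3,"linear":[0,0,0.1],"twist":0},{"jaw":0.3,"linear":[0,0,0.1],"twist":0},{"jaw":0.3,"linear":[0,0,0],"twist":0}]'; python3 -m pendant '[{"jaw":0.3,"linear":[0,0,0.1],"twist":0},{"jaw":0.3,"linear":[0,0,0.05],"twist":0},{"jaw":0.3,"linear":[0,0,0],"twist":0}]'; python3 -m pendant '[{"jaw":0.3,"linear":[0,0,0.05],"twist":0},{"jaw":0.3,"linear":[0,0,0.05],"twist":0},{"jaw":0.3,"linear":[0,0,0],"twist":0}]'
```

```text
time: 10.07
position: [0.4602, -0.0271, 0.0369]
tool_rot: [0.93, 0.367, -0.0, -0.0]
ft_force: [0.1, 0.2, -2.4]
grip_width: 0.0399
grip_force: 15.0
time: 10.32
position: [0.4601, -0.0271, 0.0354]
tool_rot: [0.93, 0.367, -0.0, -0.0]
ft_force: [0.2, -0.1, -1.7]
grip_width: 0.04
grip_force: 15.0
time: 10.57
position: [0.4602, -0.0271, 0.0345]
tool_rot: [0.93, 0.367, -0.0, -0.0]
ft_force: [-0.2, -0.3, -2.5]
grip_width: 0.0403
grip_force: 15.0
```

```bash
python3 -m pendant '[{"jaw":0.3,"linear":[0,0,0.03],"twist":0},{"jaw":0.3,"linear":[0,0,0],"twist":0},{"jaw":0.6,"linear":[0,0,0],"twist":0},{"jaw":0.65,"linear":[0,0,0],"twist":0},{"jaw":0.65,"linear":[0,0,0],"twist":0},{"jaw":0.65,"linear":[0,0,0],"twist":0},{"jaw":0.65,"linear":[0,0,0],"twist":0}]'; python3 -m pendant '[{"jaw":0.65,"linear":[0,0,-1],"twist":0},{"jaw":0.65,"linear":[0,0,-2],"twist":0},{"jaw":0.65,"linear":[0,0,-3],"twist":0},{"jaw":0.65,"linear":[0,0,-3],"twist":0},{"jaw":0.65,"linear":[-1.5,0,-1],"twist":0},{"jaw":0.65,"linear":[-2,0,0],"twist":0},{"jaw":0.65,"linear":[0,0,0],"twist":0},{"jaw":0.65,"linear":[0,0,0],"twist":0}]'
python3 - <<'E'
from m import *
c=shot('wrist','w4.png'); P=cloud(c); np.save('pics/w4.npy',P)
d=np.hypot(P[...,0]-.4605,P[...,1]+.0255); Z=P[...,2]
m=(d<.026)&(d>.017)&(Z>.03); print(m.sum(),np.median(Z[m]),np.percentile(Z[m],[10,90]))
m=(d<.008)&(Z>.02); print('spindle',np.median(Z[m])); q=P[(d<.03)&(Z>.0365)&(Z<.045)]
print('flange/plate',np.median(Z[(d>.03)&(d<.04)])); print(cv2.minAreaRect(q[:,:2].astype(np.float32)))
E
```

```text
time: 11.15
position: [0.4603, -0.0272, 0.0343]
tool_rot: [0.93, 0.367, 0.0, 0.0]
ft_force: [-0.8, -0.3, 0.2]
grip_width: 0.0556
grip_force: 0.0
time: 11.82
position: [0.4343, -0.0512, 0.135]
tool_rot: [0.931, 0.366, 0.0, 0.0]
ft_force: [0.4, -0.7, 0.5]
grip_width: 0.0566
grip_force: 0.0
11.8167 [ 0.43427126 -0.05118706  0.13498209] yaw 42.96008040841032 tilt [ 5.97195375e-04 -1.88250440e-05 -9.99999822e-01] [ 0.39312696 -0.69888111  0.52723521] [-0.0300063  -0.06869657 -0.01398739] to spindle cm [ 3.67003847e+00 -9.23947352e-02  1.51801231e-03]
8475 0.2215114219973946 [0.03843411 0.23107323]
spindle 0.20375713985629432
flange/plate 0.21119257773022776
((0.46044817566871643, -0.02450866997241974), (0.048984479159116745, 0.039752792567014694), 44.15018081665039)
```

View pics/w4.png

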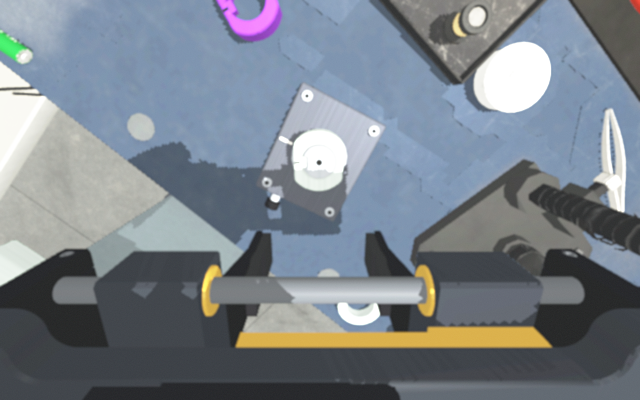

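The hub sits around the spindle at (319,158), with its tab line at left and the gripper clear. I'll check the height and hand in if it is home.

```bash
python3 - <<'E'
from h import *
P=np.load('pics/w4.npy'); Z=P[...,2]; d=np.hypot(P[...,0]-.4605,P[...,1]+.0248)
f=lambda m:(np.median(Z[m&(Z<.06)]).round(4),m.sum())
s=(d>.0165)&(d<.019)&(Z>.03)
print('hub top',f(s),'spindle',f((d<.011)&(d>.003)&(Z>.03)),'plate',f((d>.03)&(d<.036)))
q=P[s&(Z<.05)]; A=np.c_[q[:,:2]-q[:,:2].mean(0),np.ones(len(q))]; print('slope',np.linalg.lstsq(A,q[:,2],rcond=None)[0])
E
```

```text
hub top (np.float64(0.0382), np.int64(2701)) spindle (np.float64(0.0362), np.int64(2927)) plate (np.float64(0.0103), np.int64(8314))
slope [0.00075031 0.00240892 0.03825477]
```

Hub top is at 38.2 mm (home is 38), 2 mm above the spindle end, and it is level. Handing in.

```bash
python3 -c "
from rig import robot
print(robot.hand_in())"
```

```text
the job is handed in; nothing more can be done
None
```

The keyed hub is fully home on the fixture with its tab in the keyway: its top measures 38.2 mm against a nominal 38 mm. It is level and released, and the job is handed in at about 12 s, but the hand-in returned no verdict.

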